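Fit the spare power cell hidden behind a canister into the bench scale

ROBOT

A 6-joint arm with a two-finger parallel gripper is mounted at the origin on the work surface. World frame = base frame: x ahead of the robot, y to its left, z up, the work surface at z = 0. Lengths are in m, angles in rad, forces in N, time in s.
With the tool pointing down it reaches from about 0.325 to 0.75 m from the base axis. Payload 7.6 kg.
Tool frame: the origin (TCP) lies between the finger pads; the fingertips stand 22 mm ahead of it and the grasp point (between the pads) lies 3 mm ahead of it; z points along the fingers, y is the direction in which the jaws open and shut (so a half turn about z gives the same grasp; the last joint's range is limited). The gripper opens to 85 mm and grips with 20 to 120 N. Pads are 22 mm wide; open, the fingers measure 114 mm over their backs; the gripper's body (76 mm by 85 mm) begins 54 mm behind the grasp point. The pads swing forward as they close: fully open they stand 13 mm farther back than shut.
Start: joints at [-1.216, 0.052, 1.401, -0, 1.689, -0.07], TCP at [0.216, -0.478, 0.253] pointing down, gripper open.
Joint ranges: [-2.9, 2.9], [-0.91, 2.17], [0.12, 2.37], [-1.06, 4.2], [0.26, 2.73], [-2.93, 2.93]. Speed limits (rad/s): [2.57, 2.57, 3.01, 3.14, 3.14, 3.14].

INTERFACE

Orientations are given as a rotation vector (axis times angle).
In Python, from workcell import r gives the robot as it stands.
- The arm moves only by the tool move_arm, never from a script. Its argument "steps" is a list of rows, each a list of 3 entries, a list of its own where there are three numbers: the finger opening in mm, from 0 to 85.4, then the shift along the tool's x, y, z in mm, then the turn, a rotation vector about the tool's x, y, z in rad. In form: [[fingers, [x, y, z], [ax, ay, az]], ...]. A call has 1 to 10 rows; each row is the pose to reach, as a shift and turn from the pose measured when the call began, along the tool's axes at that moment; what a row does not reach only later rows make up. A row lasts 1/12 s, in which the tool goes at most 41.7 mm and 7.16 degrees, less where a joint would pass 70% of its speed; a pose out of reach is approached as far as the arm can. A call with a gripper value outside its range is refused whole. The fingers move at their own pace and stop on an object; "grip_force" is the grip in N (left out, the last holds). Time passes only in rows, so rows that repeat a pose let the fingers close. It gives the time, the measured TCP pose, the force and the opening at its end, in the units of the state.
- r.sense(): the state, without advancing time (a new reading comes with each control period).
- r.capture(name): name is "scene" or "top" or "wrist"; returns the picture (400x640x3 uint8, red, green, blue); there is no depth.
- r.get_calibration(name): a dict with "camera_matrix" (3x3 intrinsics, pixels), "k1" (the pictures are not rectified: a ray, as slopes to the right and down, at radius r is drawn at 1 + k1 r^2 times it, then the intrinsics apply), "R" (3x3) and "t" (3): a world point X has camera coordinates R X + t. Camera axes: x right, y down, z forward; pixel columns grow to the right and rows downward; lengths in m; the calibration is good to about 2 mm. A picture is of the moment at which its call begins: read the wrist's pose just before it. get_calibration takes no time and is no camera call; for the wrist camera it gives the pose at the moment of the call.
- r.finish_job(): hands the job in, once; it reports no verdict.
The state is a dict: "time_s": time; "joint_pos": joint angles; "joint_velocities": joint speeds; "effort": joint torques, N m; "position": TCP position; "ee_rot": TCP orientation; "ft_force": force on the tool from outside, world axes, zero at the start; "wrist_torque": the same for the moment, N m; "width": finger opening in m.
Only numpy, scipy, OpenCV 4.12 (cv2) and the standard library are available. Lean on these libraries where they do the work, as an engineer would, in place of code of your own. Each camera call takes 0.05 s, during which the arm holds its last target. There are 200 camera calls.

TASK

The bench scale needs its spare power cell, which lies in the wooden caddy hidden behind one of the two metal canisters: stand that canister aside upright on the table, take the cell and load it into the open bay at the front of the scale, pressing one end against the spring plate and lowering the other end past the fixed lip until it lies fully down in the bay, held under the lip by the spring. Then put the canister back upright and straight, just where it stood, and leave everything else where it is.

Things in the scene. Friction and masses are not known exactly. Their poses are not given: they have to be found in the camera images.
- caddy: Fixed open-fronted wooden caddy, 296 mm wide (y), x -100 to +88 mm; floor 12 mm thick, back wall 72 mm high (inner face x = +78), end rails 36 mm. Origin at underside, x to the back (away from robot), y left, z up. On the left or right, the scale opposite. Two places, y = +70 and -70: a canister in front (x about -55), the cell or a carton behind (x = +10) in a cradle of two 4.5 mm strips.
- canister_tall: Plain metal canister with fixed lid, 66 mm deep (x), 114 mm wide (y), 100 mm high, plus a wooden grip block on the lid 26 mm (x) by 50 mm (y) by 34 mm high. Origin at the centre of its underside, z up. About 0.45 kg. Either canister may stand in either place and the cell be behind either, with only 8 to 14 mm between the canister's back and the cell.
- canister_tall_grip (a point): In the tall canister's wooden grip block, 22 mm above the lid and 12 mm below the block's top: the point to grasp it, across the block's 26 mm (the canister's x).
- canister_squat: Like the tall canister, but 75 mm high to its lid. Same grip block, same footprint, origin at the centre of its underside.
- canister_squat_grip (a point): In the squat canister's grip block, 22 mm above the lid: the point to grasp it, across the canister's x.
- cell: The power cell: a plain grey cylinder with steel ends, 100 mm long and 38 mm in diameter, lying along its own y axis. Origin at its centre. About 0.18 kg. Both ends are alike, so it may be loaded either way round.
- scale: Fixed bench scale; origin at underside, x away from the robot, y left. Weighing body (200 mm wide, 54 mm high, platform top 66 mm) from x = +30 mm back. In front of it the open cell bay, axis along y at x = -50; base plate 6 mm thick, y -70 to +100. The cell lies on a raised floor 34 mm wide, top 20 mm above the table, with 4.5 mm centring strips; both sides of the cell are free for fingers.
- bay_seat (a point): Where the cell's centre must finally be: on the bay's axis, 39 mm above the table. Same axes as the scale. The fixed end wall's inner face is 50 mm to its right (local -y); the spring plate is on its left (local +y).
- bay_lip (a point): The inner top edge of the fixed lip at the bay's right (-y) end. The lip overhangs the end wall's inner face by 8 mm; its top is 67 mm and its underside 62 mm above the table.
- plate_face (a point): Middle of the front face of the spring plate, 39 mm above the table; it faces local -y. The plate is 38 mm wide and reaches from 22 to 92 mm above the table, higher than the lip. It starts 42 mm to the left of bay_seat, so it must be pressed about 16 mm (to pass the lip level) by the cell's end.
- spring_plate (a joint): How far the spring plate is pressed towards local +y, in m: 0 free, 0.008 with the cell home, at most 0.028. Spring 400 N/m, no preload.
- carton: Small plain cardboard carton 44 x 96 x 36 mm, lying in the cradle behind the other canister. Leave it.
- loaf: Loaf of bread 110 x 170 x 75 mm on the scale's platform, its top 141 mm above the table; origin under its centre. Leave it.
- sugar_jar: Glass jar, 68 mm across and 120 mm high, standing behind the gap between caddy and scale; origin under its centre. Leave it.
- mug: White mug, 80 mm across, 90 mm high; origin under its centre. Leave it.
- scoop: Metal flour scoop with wooden handle, 260 mm long along x; origin near the back of the scoop. Leave it.
- dough_scraper: Flat steel dough scraper, 130 mm wide, with a wooden handle; origin at the handle. Leave it.
- oil_bottle: Amber glass bottle, 66 mm across, 210 mm high; origin under its centre. Leave it.
Mind the look-alikes: they are no part of the job. What is shaped like the canister_squat but blue or green is not meant.

How it is judged:
By the outcome, as a careful person would: the job done as asked, in the order asked, and still so for the second after the job is handed in, with the robot touching nothing.
It also fails if it takes over 72 s, if anything falls off the work surface, if the arm or the gripper's body presses on something with over 40 N, if the wrist force passes 120 N, or if a joint passes its speed limit or range.

## Working session

There is one attempt and no reset: what is moved stays moved. The work goes in short steps, Python scripts to look and compute and a tool call to move; the robot and the scene stay as the last step left them, time stands still between calls to the robot, and variables do not carry over. Pictures are saved under pics/ and viewed, about 8 in all and at most 12, crops included, and the job is handed in when it is done.

Besides the shell and the picture viewer there is one more tool, called as name(argument=value, ...), one argument or row to a line, values as JSON. move_arm: Moves the arm, as the interface text tells. Its arguments: {"type":"object","properties":{"steps":{"type":"array"},"grip_force":{"type":"number"}},"required":["steps"]}

```bash
mkdir -p pics; ls
cat > h.py <<'E'
import numpy as np, cv2
from scipy.spatial.transform import Rotation as R
from workcell import r
def cap(n,f):
    s=r.sense(); c=r.get_calibration(n); im=np.array(r.capture(n)); cv2.imwrite('pics/'+f,im[:,:,::-1]); np.savez('pics/'+f[:-4],im=im,K=c['camera_matrix'],k1=c['k1'],R=c['R'],t=c['t']); return im
class C:
    def __init__(s,f):
        d=np.load('pics/'+f+'.npz'); s.im=d['im'];s.K=d['K'];s.k=float(d['k1']);s.R=d['R'];s.t=d['t']
        s.o=-s.R.T@s.t
    def ray(s,uv):
        p=np.linalg.inv(s.K)@[uv[0],uv[1],1]; a=p[:2]; q=a.copy()
        for _ in range(20): q=a/(1+s.k*(q@q))
        return s.R.T@np.array([q[0],q[1],1])
    def at(s,uv,z): d=s.ray(uv); return s.o+d*(z-s.o[2])/d[2]
    def px(s,X):
        c=s.R@np.array(X)+s.t; q=c[:2]/c[2]; q=q*(1+s.k*(q@q)); return (s.K@[q[0],q[1],1])[:2]
E
python3 - <<'E'
from h import *
s=r.sense(); print(s['time_s'],s['position'],s['ee_rot'],s['width'],s['ft_force'])
for n in('scene','top'):
    cap(n,n+'0.png'); c=C(n+'0'); print(n,c.o,c.R.round(2).tolist(),c.K.tolist(),c.k)
a=cv2.imread('pics/scene0.png')
E
```

```text
pics
0.0 [ 0.21629181 -0.47805544  0.25243307] [-3.06936775e+00 -6.61909692e-01  3.45717752e-04] 0.08538313561072838 [-1.16754745  0.82164886  0.76684431]
scene [1.65014883 0.00554706 1.4358683 ] [[-0.03, 1.0, 0.01], [0.77, 0.03, -0.64], [-0.64, -0.01, -0.77]] [[487.72404725972046, 0.0, 322.14051711317046], [0.0, 487.72404725972046, 200.50404889865132], [0.0, 0.0, 1.0]] -0.09369852235494192
top [ 0.34316012 -0.01500554  1.40318162] [[-0.02, -1.0, -0.01], [-0.99, 0.03, -0.17], [0.17, 0.0, -0.99]] [[380.48344008089407, 0.0, 316.70005671810605], [0.0, 380.48344008089407, 201.90708470271443], [0.0, 0.0, 1.0]] -0.07615905442999082
```

View pics/top0.png

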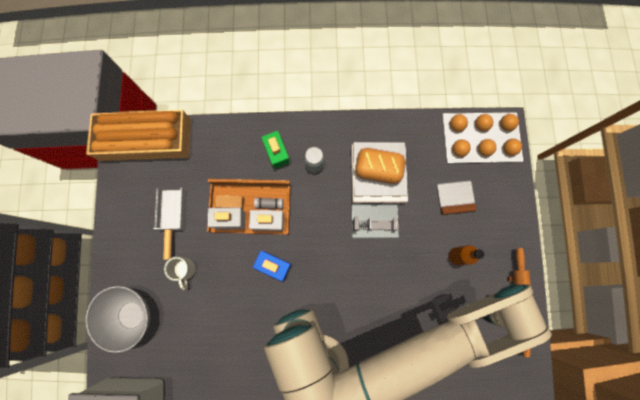

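View pics/scene0.png

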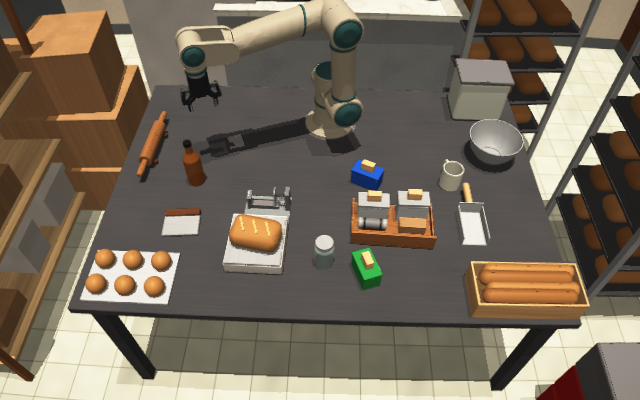

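The top view shows the caddy on the left at about (249,207). The cell, at (268,203), is behind the right-hand canister, whose grip is at (265,219). The carton is behind the left canister. The scale's bay is at (376,223). Next I'll zoom in on both views.

Run:
```python
from h import *
a=cv2.imread('pics/top0.png')[170:245,200:410]; b=cv2.imread('pics/scene0.png')[180:255,235:445]
m=np.vstack([cv2.resize(x,None,fx=3.8,fy=3.8,interpolation=cv2.INTER_CUBIC) for x in(a,b)]);print(m.shape)
cv2.imwrite('pics/z0.png',m)
c=C('top0')
for n,uv,z in[('gripR',(265,219),.134),('gripL',(222,216),.134),('cell',(268,203),.035),('bay',(376,223),.039)]: print(n,c.at(uv,z).round(3))
```

```text
(570, 798, 3)
gripR [0.505 0.166 0.134]
gripL [0.519 0.312 0.134]
cell [0.576 0.169 0.035]
bay [ 0.493 -0.221  0.039]
```

View pics/z0.png

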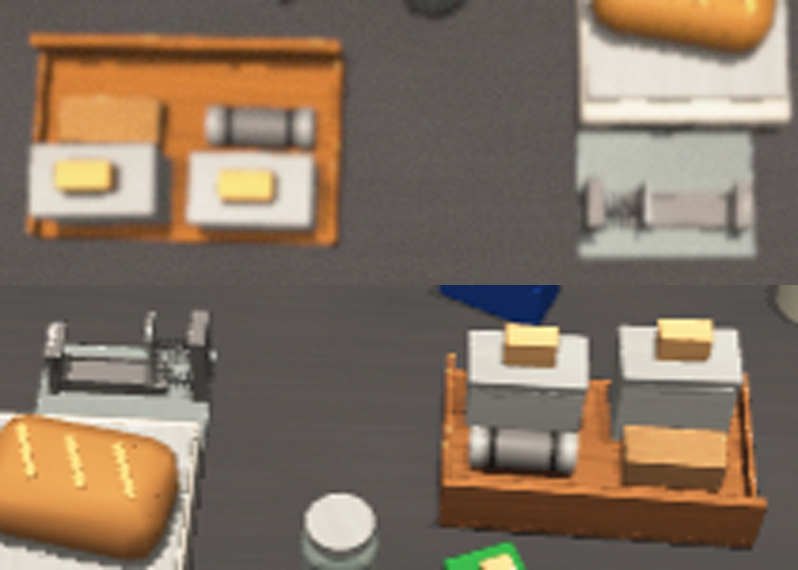

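Run:
```python
from h import *
t=C('top0');s=C('scene0')
def blobs(c,roi,vmin):
    x0,y0,x1,y1=roi; h=cv2.cvtColor(c.im[y0:y1,x0:x1],cv2.COLOR_RGB2HSV)
    m=cv2.inRange(h,(15,60,vmin),(32,255,255)); n,l,st,ce=cv2.connectedComponentsWithStats(m)
    return [((ce[i]+[x0,y0]).round(2).tolist(),st[i].tolist()) for i in range(1,n) if st[i][4]>20]
bt=blobs(t,(205,195,290,240),215); bs=blobs(s,(345,183,440,215),215); print(bt,bs)
def tri(u,v):
    d1=t.ray(u);d2=s.ray(v);A=np.c_[d1,-d2];k=np.linalg.lstsq(A,s.o-t.o,rcond=None)[0]
    p,q=t.o+k[0]*d1,s.o+k[1]*d2; return ((p+q)/2).round(4),np.linalg.norm(p-q).round(4)
for a in bt:
    for b in bs: print(a[0],b[0],tri(a[0],b[0]))
S=r.sense(); print(R.from_rotvec(S['ee_rot']).as_matrix().round(3))
w=r.get_calibration('wrist'); Rw,tw=np.array(w['R']),np.array(w['t']); o=-Rw.T@tw
M=R.from_rotvec(S['ee_rot']).as_matrix(); print('cam in tool',M.T@(o-S['position']),(M.T@Rw.T).round(3),w['camera_matrix'][0])
```

```text
[([227.47, 200.64], [11, 0, 24, 12, 267]), ([220.9, 215.14], [9, 17, 15, 8, 107]), ([263.35, 217.78], [52, 19, 15, 9, 106])] [([374.45, 192.89], [23, 7, 14, 6, 71]), ([415.34, 191.2], [63, 6, 15, 6, 74])]
[227.47, 200.64] [374.45, 192.89] (array([0.5632, 0.2191, 0.2004]), np.float64(0.1146))
[227.47, 200.64] [415.34, 191.2] (array([0.5614, 0.2915, 0.191 ]), np.float64(0.0222))
[220.9, 215.14] [374.45, 192.89] (array([0.5245, 0.2364, 0.1628]), np.float64(0.1402))
[220.9, 215.14] [415.34, 191.2] (array([0.5201, 0.313 , 0.1464]), np.float64(0.0011))
[263.35, 217.78] [374.45, 192.89] (array([0.5111, 0.1726, 0.1208]), np.float64(0.001))
[263.35, 217.78] [415.34, 191.2] (array([0.5167, 0.2424, 0.1388]), np.float64(0.143))
[[ 0.911  0.412 -0.001]
 [ 0.412 -0.911  0.001]
 [ 0.    -0.001 -1.   ]]
cam in tool [ 0.07827129  0.00201337 -0.12003337] [[-0.001 -0.953 -0.304]
 [ 1.    -0.001  0.   ]
 [-0.001 -0.304  0.953]] [332.19740192   0.         316.93832279]
```

The right canister's grip block top is at z = 0.121, so it is the squat one, at (0.511, 0.173). The left one's is at 0.146, so it is the tall one. I'll move over the squat canister and look from the wrist.

move_arm(
  steps=[
    [60,[537,-471,0],[0,0,-1.147]],
    [60,[537,-471,0],[0,0,-1.147]],
    [60,[537,-471,0],[0,0,-1.147]],
    [60,[537,-471,0],[0,0,-1.147]],
    [60,[537,-471,0],[0,0,-1.147]],
    [60,[537,-471,0],[0,0,-1.147]],
    [60,[537,-471,0],[0,0,-1.147]],
    [60,[537,-471,0],[0,0,-1.147]],
    [60,[537,-471,0],[0,0,-1.147]],
    [60,[537,-471,0],[0,0,-1.147]],
  ],
)

```text
time_s: 0.93
position: [0.3886, -0.0968, 0.2532]
ee_rot: [-2.212, -2.229, -0.001]
ft_force: [0.6, -0.1, 0.3]
width: 0.06
```

```bash
cat >> h.py <<'E'
def plan(p,yaw,pitch=0,lim=1):
    """tool-frame shift (mm) and turn to reach TCP p, tool z down, tool x at yaw (deg)"""
    s=r.sense(); M=R.from_rotvec(s['ee_rot']).as_matrix(); y=np.radians(yaw)
    T=np.c_[[np.cos(y),np.sin(y),0],[np.sin(y),-np.cos(y),0],[0,0,-1]]
    d=1000*M.T@(np.array(p)-s['position']); w=R.from_matrix(M.T@T).as_rotvec()
    print('t',round(s['time_s'],2),'pos',np.round(s['position'],4),'yaw',np.degrees(np.arctan2(M[1,0],M[0,0])).round(2),'z',M[:,2].round(4),'w',round(s['width'],4),'f',np.round(s['ft_force'],1))
    print('shift',d.round(1),'turn',w.round(4),'rows',(np.linalg.norm(d)/41.7).round(1),(np.degrees(np.linalg.norm(w))/7.16).round(1))
E
python3 - <<'E'
from h import *
plan((.511,.173,.25),90)
E
```

```text
t 0.93 pos [ 0.3886 -0.0968  0.2532] yaw 90.42 z [-3.0e-04  1.2e-03 -1.0e+00] w 0.06 f [ 0.6 -0.1  0.3]
shift [268.9 124.3   3.5] turn [-0.0003 -0.0012  0.0073] rows 7.1 0.1
```

move_arm(
  steps=[
    [50,[269,124,3],[0,0,0.007]],
    [50,[269,124,3],[0,0,0.007]],
    [50,[269,124,3],[0,0,0.007]],
    [50,[269,124,3],[0,0,0.007]],
    [50,[269,124,3],[0,0,0.007]],
    [50,[269,124,3],[0,0,0.007]],
    [50,[269,124,3],[0,0,0.007]],
    [50,[269,124,3],[0,0,0.007]],
    [50,[269,124,3],[0,0,0.007]],
  ],
)

```text
time_s: 1.68
position: [0.5106, 0.1751, 0.249]
ee_rot: [-2.216, -2.224, 0.002]
ft_force: [0.5, -1.1, -0.1]
width: 0.0497
```

Run:
```python
from h import *
plan((.511,.173,.25),90)
im=cap('wrist','w1.png')
```

```text
t 1.68 pos [0.5106 0.1751 0.249 ] yaw 90.22 z [-2.8e-03  7.0e-04 -1.0e+00] w 0.0497 f [ 0.5 -1.1 -0.1]
shift [-2.1  0.4 -1. ] turn [-0.0028 -0.0007  0.0038] rows 0.1 0.0
```

View pics/w1.png

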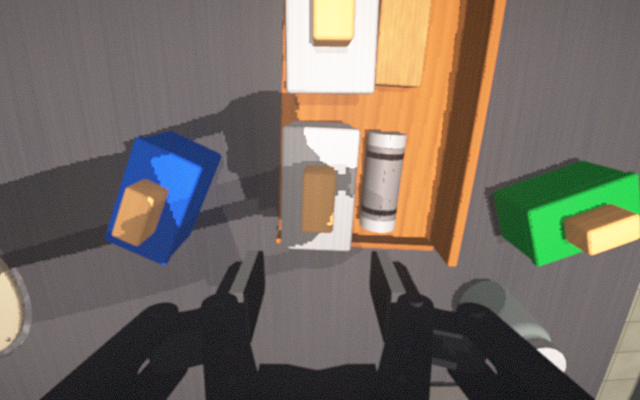

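```bash
python3 - <<'E'
from h import *
c=C('w1'); im=c.im; h=cv2.cvtColor(im,cv2.COLOR_RGB2HSV)
for row in (180,195,210,222):
    print(row,[int(x) for x in h[row,272:366:1,1]])
E
python3 - <<'E'
from h import *
im=cv2.imread('pics/w1.png')[100:270,260:480]
cv2.imwrite('pics/z1.png',cv2.resize(im,None,fx=3.5,fy=3.5,interpolation=cv2.INTER_CUBIC))
E
```

```text
180 [16, 12, 30, 13, 22, 11, 60, 102, 115, 82, 29, 15, 14, 20, 14, 14, 14, 10, 12, 20, 10, 20, 10, 21, 13, 14, 16, 21, 12, 27, 55, 107, 122, 127, 122, 125, 128, 128, 125, 130, 125, 122, 130, 122, 128, 126, 125, 121, 124, 123, 126, 122, 126, 122, 119, 120, 120, 128, 121, 125, 124, 124, 119, 100, 57, 25, 16, 21, 19, 22, 21, 23, 23, 17, 21, 19, 21, 19, 17, 18, 21, 12, 18, 62, 127, 150, 163, 156, 153, 145, 136, 96, 59, 32]
195 [22, 13, 15, 27, 15, 27, 70, 125, 119, 71, 19, 10, 18, 10, 19, 12, 14, 15, 19, 16, 17, 12, 20, 24, 14, 16, 14, 20, 16, 38, 76, 112, 134, 125, 127, 129, 122, 125, 130, 128, 126, 126, 125, 132, 128, 129, 125, 127, 120, 128, 126, 122, 128, 124, 125, 125, 128, 122, 128, 131, 124, 125, 92, 45, 19, 20, 17, 13, 10, 12, 10, 10, 11, 19, 22, 21, 18, 19, 24, 25, 19, 28, 48, 106, 154, 164, 154, 144, 137, 128, 75, 40, 18, 31]
210 [17, 28, 19, 17, 22, 38, 81, 130, 107, 64, 23, 11, 10, 16, 22, 14, 18, 16, 14, 14, 12, 15, 21, 15, 15, 16, 18, 10, 21, 52, 106, 123, 134, 125, 129, 133, 125, 128, 128, 131, 125, 128, 131, 125, 127, 130, 130, 130, 128, 125, 128, 130, 123, 127, 123, 125, 125, 127, 122, 123, 121, 77, 28, 12, 10, 9, 11, 9, 13, 10, 10, 11, 9, 10, 13, 9, 12, 11, 9, 3, 19, 68, 130, 155, 166, 154, 144, 132, 117, 77, 45, 54, 52, 55]
222 [22, 13, 25, 13, 13, 25, 93, 145, 142, 102, 41, 13, 18, 14, 16, 16, 18, 14, 16, 20, 19, 12, 13, 20, 15, 14, 16, 8, 31, 72, 117, 127, 130, 125, 129, 125, 126, 132, 130, 128, 121, 128, 125, 130, 133, 132, 126, 130, 132, 123, 125, 125, 125, 120, 132, 136, 130, 129, 126, 120, 111, 67, 22, 11, 8, 10, 10, 11, 12, 11, 10, 9, 11, 12, 12, 12, 13, 9, 5, 22, 57, 129, 158, 160, 159, 158, 162, 134, 71, 22, 16, 21, 18, 19]
```

View pics/z1.png

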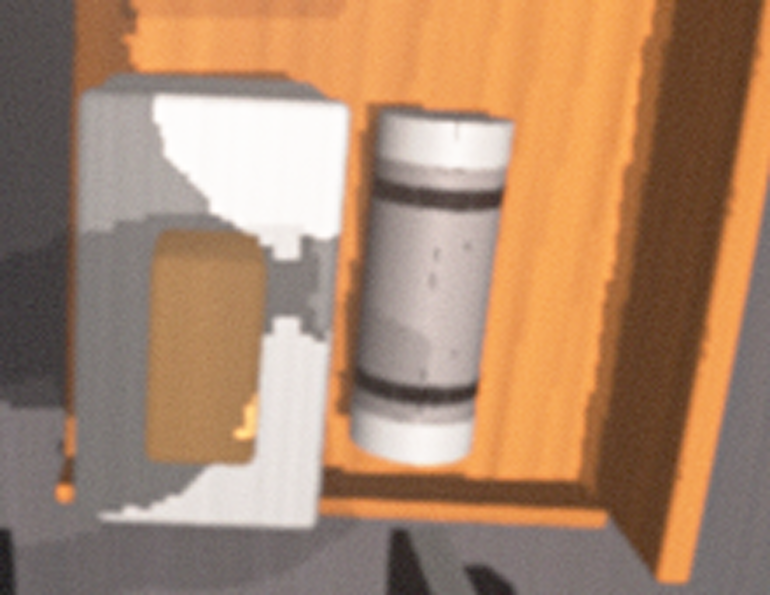

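Run:
```python
from h import *
c=C('w1'); f=lambda u,v,z:c.at((u/3.5+260-.35,v/3.5+100-.35),z)
lid=[f(u,v,.087) for u,v in[(82,92),(349,104),(317,527)]]; print('lid',np.round(lid,4))
print('lid w,d',np.linalg.norm(lid[0]-lid[1]),np.linalg.norm(lid[2]-lid[1]),'ctr',((lid[0]+lid[2])/2).round(4))
e=lid[1]-lid[2]; print('yaw from x-side', np.degrees(np.arctan2(e[1],e[0])), np.degrees(np.arctan2(*(lid[1]-lid[0])[1::-1])))
b=[f(u,v,.121) for u,v in[(147,462),(254,464),(265,250),(155,243)]];print('block',np.round(b,4),np.mean(b,0).round(4))
e=b[2]-b[1];e2=b[3]-b[0];print(np.degrees(np.arctan2(e[1],e[0])),np.degrees(np.arctan2(e2[1],e2[0])))
for z in(.031,):
    q=[f(u,v,z) for u,v in[(378,114),(513,120),(352,445),(472,455)]];print('cell',np.round(q,4),np.mean(q,0).round(4))
    e=(q[0]+q[1]-q[2]-q[3])/2;print(np.linalg.norm(e),np.degrees(np.arctan2(e[1],e[0])))
# caddy back wall outer/top inner edge z=.072, right rail
e=[f(605,515,.036),f(325,508,.036)]; print('right rail',np.round(e,4))
e=[f(700,345,.072),f(660,575,.072)];print('back wall inner top',np.round(e,4),np.degrees(np.arctan2(*(e[0]-e[1])[1::-1])))
# block row edges
for v,l,rr in((180,303,335.5),(195,302.5,334.5),(210,301.5,333.2),(222,301,333.2)): print(c.at((l,v),.121).round(4),c.at((rr,v),.121).round(4))
```

```text
lid [[0.4829 0.2262 0.087 ]
 [0.5467 0.2236 0.087 ]
 [0.5428 0.1121 0.087 ]]
lid w,d 0.06383732770948586 0.11158045523006842 ctr [0.5129 0.1692 0.087 ]
yaw from x-side 87.98123830413907 -2.3252531241374386
block [[0.4992 0.1454 0.121 ]
 [0.5239 0.145  0.121 ]
 [0.5254 0.1955 0.121 ]
 [0.5015 0.197  0.121 ]] [0.5125 0.1707 0.121 ]
88.26991312328471 87.4490270010737
cell [[0.5622 0.2154 0.031 ]
 [0.6013 0.214  0.031 ]
 [0.559  0.1129 0.031 ]
 [0.597  0.1096 0.031 ]] [0.5799 0.163  0.031 ]
0.103458075877233 87.93917495647881
right rail [[0.6399 0.0912 0.036 ]
 [0.5507 0.0936 0.036 ]]
back wall inner top [[0.6464 0.159  0.072 ]
 [0.6444 0.0894 0.072 ]] 88.30685466830037
[0.5007 0.1884 0.121 ] [0.5257 0.1885 0.121 ]
[0.5002 0.1763 0.121 ] [0.5251 0.1764 0.121 ]
[0.4993 0.1639 0.121 ] [0.5243 0.164  0.121 ]
[0.4987 0.1537 0.121 ] [0.5245 0.1538 0.121 ]
```

The zoom shows the squat canister's lid from (283,126) to (350,250), with its block beside the cell at about (382,182). The canister is at (0.5127, 0.170) and the cell at (0.580, 0.164), both turned about -2°. I'll go down and grasp the canister.

Run:
```python
from h import *
plan((.5127,.170,.113),88)
```

```text
t 1.73 pos [0.5104 0.1735 0.2495] yaw 90.11 z [-2.2e-03  3.0e-04 -1.0e+00] w 0.0503 f [ 0.3 -0.3  0.3]
shift [ -3.5   2.6 136.5] turn [-0.0022 -0.0003  0.0369] rows 3.3 0.3
```

move_arm(
  steps=[
    [50,[-3.5,2.6,40],[-0.002,0,0.037]],
    [50,[-3.5,2.6,75],[-0.002,0,0.037]],
    [50,[-3.5,2.6,105],[-0.002,0,0.037]],
    [50,[-3.5,2.6,125],[-0.002,0,0.037]],
    [50,[-3.5,2.6,136],[-0.002,0,0.037]],
    [50,[-3.5,2.6,136],[-0.002,0,0.037]],
    [50,[-3.5,2.6,136],[-0.002,0,0.037]],
  ],
)

```text
time_s: 2.32
position: [0.513, 0.1692, 0.1146]
ee_rot: [2.261, 2.181, 0.001]
ft_force: [0.2, -0.0, 0.9]
width: 0.0503
```

Run:
```python
from h import *
plan((.5127,.170,.113),88)
im=cap('wrist','w2.png')
```

```text
t 2.32 pos [0.513  0.1692 0.1146] yaw 87.93 z [ 8.e-04  4.e-04 -1.e+00] w 0.0503 f [ 0.2 -0.   0.9]
shift [ 0.8 -0.4  1.6] turn [ 0.0008 -0.0005 -0.0013] rows 0.0 0.0
```

View pics/w2.png

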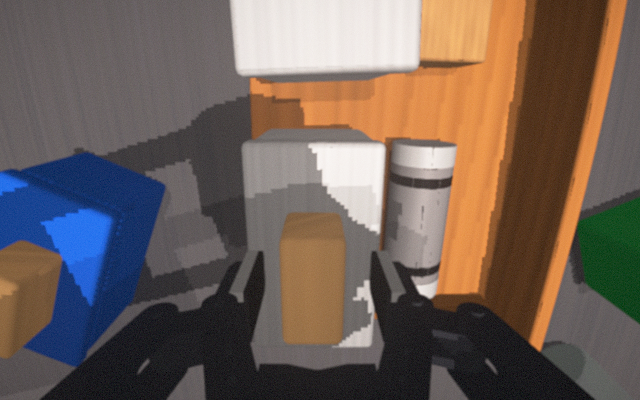

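Run:
```python
from h import *
c=C('w2'); h=cv2.cvtColor(c.im,cv2.COLOR_RGB2HSV)[:,:,1].astype(int)
M=R.from_rotvec(r.sense()['ee_rot']).as_matrix();p=r.sense()['position']
for v in(260,280,300,320):
    m=np.where(h[v,270:360]>75)[0]+270; L=c.at((m[0]-.5,v),.121);Q=c.at((m[-1]+.5,v),.121)
    print(v,m[0],m[-1],L.round(4),Q.round(4),'mid in tool',(1000*M.T@((L+Q)/2-p)).round(2))
```

```text
260 280 345 [0.5004 0.1857 0.121 ] [0.5256 0.1848 0.121 ] mid in tool [15.65 -1.1  -5.47]
280 280 344 [0.4998 0.177  0.121 ] [0.5251 0.1761 0.121 ] mid in tool [ 6.91 -1.34 -5.48]
300 281 343 [0.4995 0.1678 0.121 ] [0.5247 0.1669 0.121 ] mid in tool [-2.25 -1.4  -5.49]
320 282 342 [0.4992 0.1582 0.121 ] [0.5242 0.1573 0.121 ] mid in tool [-11.88  -1.45  -5.5 ]
```

The canister's block (columns 281–343) sits about 1.6 mm towards the robot from the middle of the fingers (pads at 262 and 372). I'll correct that, close, and lift.

move_arm(
  steps=[
    [45,[0.8,-1.6,1],[0,0,-0.001]],
    [45,[0.8,-1.6,1],[0,0,-0.001]],
    [26,[0.8,-1.6,1],[0,0,-0.001]],
    [15,[0.8,-1.6,1],[0,0,-0.001]],
    [15,[0.8,-1.6,1],[0,0,-0.001]],
    [15,[0.8,-1.6,1],[0,0,-0.001]],
    [15,[0.8,-1.6,1],[0,0,-0.001]],
    [15,[0.8,-1.6,1],[0,0,-0.001]],
  ],
  grip_force=60,
)

```text
time_s: 3.03
position: [0.5122, 0.1706, 0.1155]
ee_rot: [2.258, 2.182, 0.005]
ft_force: [-3.5, -0.0, 6.2]
width: 0.025
```

Run:
```python
from h import *
plan((.42,-.005,.24),88)
```

```text
t 3.03 pos [0.5122 0.1706 0.1155] yaw 88.02 z [ 0.0034  0.0012 -1.    ] w 0.025 f [-3.5 -0.   6.2]
shift [-178.5  -85.6 -125. ] turn [ 0.0034 -0.0013  0.0003] rows 5.6 0.0
```

move_arm(
  steps=[
    [15,[0,0,-10],[0,0,0]],
    [15,[0,0,-30],[0,0,0]],
    [15,[0,0,-55],[0,0,0]],
    [15,[-10,0,-75],[0,0,0]],
    [15,[-45,-20,-80],[0.003,-0.001,0]],
    [15,[-80,-40,-80],[0.003,-0.001,0]],
    [15,[-115,-60,-80],[0.003,-0.001,0]],
    [15,[-150,-75,-80],[0.003,-0.001,0]],
    [15,[-178,-86,-75],[0.003,-0.001,0]],
    [15,[-178,-86,-70],[0.003,-0.001,0]],
  ],
)

```text
time_s: 3.87
position: [0.418, -0.0081, 0.1849]
ee_rot: [2.263, 2.177, -0.003]
ft_force: [0.6, 1.0, -4.5]
width: 0.0252
```

Run:
```python
from h import *
plan((.42,-.005,.105),88)
im=cap('wrist','w3.png')
c=C('w3'); h=cv2.cvtColor(c.im,cv2.COLOR_RGB2HSV)[:,:,1].astype(int)
cv2.imwrite('pics/t3.png',r.capture('scene')[120:270,180:480,::-1].repeat(2,0).repeat(2,1))
```

```text
t 3.87 pos [ 0.418  -0.0081  0.1849] yaw 87.77 z [-4.e-04 -2.e-03 -1.e+00] w 0.0252 f [ 0.6  1.  -4.5]
shift [ 3.3  1.9 79.9] turn [-0.0003  0.002  -0.004 ] rows 1.9 0.0
```

View pics/t3.png

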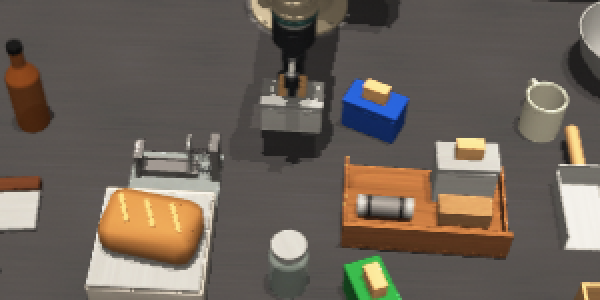

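The canister is held upright between the scale and the caddy. Lowering it onto the table.

move_arm(
  steps=[
    [15,[3,2,30],[0,0.002,0]],
    [15,[3,2,55],[0,0.002,0]],
    [15,[3,2,70],[0,0.002,0]],
    [15,[3,2,77],[0,0.002,0]],
    [15,[3,2,80],[0,0.002,0]],
    [15,[3,2,82],[0,0.002,0]],
    [15,[3,2,82],[0,0.002,0]],
  ],
)

```text
time_s: 4.55
position: [0.4219, -0.0017, 0.1036]
ee_rot: [-2.26, -2.18, -0.004]
ft_force: [0.2, -0.4, -3.9]
width: 0.0248
```

Run:
```python
from h import *
plan((.42,-.005,.104),88)
```

```text
t 4.55 pos [ 0.4219 -0.0017  0.1036] yaw 87.92 z [ 9.0e-04  2.8e-03 -1.0e+00] w 0.0248 f [ 0.2 -0.4 -3.9]
shift [-3.3 -1.8 -0.4] turn [ 0.0008 -0.0028 -0.0014] rows 0.1 0.0
```

move_arm(
  steps=[
    [15,[0,0,1],[0,-0.002,0]],
    [15,[0,0,1.5],[0,-0.002,0]],
    [15,[0,0,1.5],[0,-0.002,0]],
  ],
)

```text
time_s: 4.8
position: [0.4229, -0.0018, 0.1035]
ee_rot: [2.26, 2.179, 0.005]
ft_force: [-0.0, -1.4, 3.6]
width: 0.0249
```

Run:
```python
from h import *
plan((.42,-.005,.104),88)
```

```text
t 4.8 pos [ 0.4229 -0.0018  0.1035] yaw 87.93 z [ 3.7e-03  4.0e-04 -1.0e+00] w 0.0249 f [-0.  -1.4  3.6]
shift [-3.3 -2.8 -0.5] turn [ 0.0037 -0.0005 -0.0013] rows 0.1 0.0
```

move_arm(
  steps=[
    [50,[0,0,0],[0,0,0]],
    [50,[0,0,0],[0,0,0]],
    [50,[0,0,-3],[0,0,0]],
    [55,[0,0,-40],[0,0,0]],
    [60,[30,30,-65],[0,0,0]],
    [60,[60,60,-65],[0,0,0]],
    [60,[90,90,-65],[0,0,0]],
    [60,[120,120,-65],[0,0,0]],
    [60,[160,152,-65],[0,0,0]],
    [60,[160,152,-65],[0,0,0]],
  ],
)

```text
time_s: 5.63
position: [0.5823, 0.156, 0.1687]
ee_rot: [2.258, 2.182, 0.006]
ft_force: [-0.6, -0.6, -0.7]
width: 0.0601
```

Run:
```python
from h import *
plan((.580,.164,.04),88)
im=cap('wrist','w4.png')
```

```text
t 5.63 pos [0.5823 0.156  0.1687] yaw 88.04 z [ 0.0042  0.0014 -1.    ] w 0.0601 f [-0.6 -0.6 -0.7]
shift [  7.7  -3.1 128.7] turn [ 0.0042 -0.0015  0.0007] rows 3.1 0.0
```

View pics/w4.png

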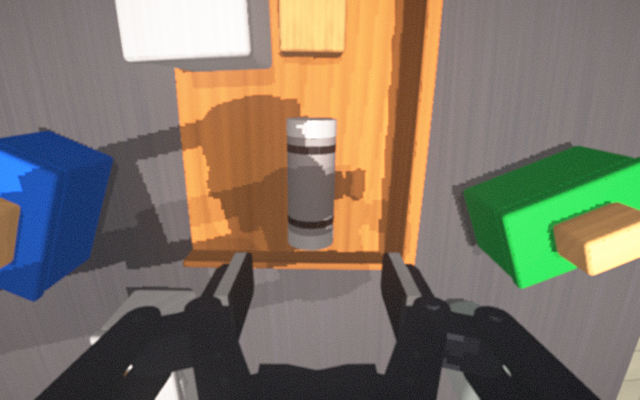

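Run:
```python
from h import *
c=C('w4'); h=cv2.cvtColor(c.im,cv2.COLOR_RGB2HSV)[:,:,1].astype(int)
s=r.sense();M=R.from_rotvec(s['ee_rot']).as_matrix();p=s['position']
for v in(130,160,175,200,235):
    m=np.where(h[v,270:350]<80)[0]+270; L=c.at((m[0]-.5,v),.031);Q=c.at((m[-1]+.5,v),.031)
    print(v,m[0],m[-1],L.round(4),Q.round(4),'mid in tool',(1000*M.T@((L+Q)/2-p)).round(2))
# ends: near end (bottom row) rim at top of end z~.05 ; far end
for v in (119,248): print([c.at((311.5,v),z).round(4).tolist() for z in(.012,.031,.05)])
```

```text
130 287 335 [0.5626 0.2072 0.031 ] [0.6    0.2059 0.031 ] mid in tool [ 49.33  -3.58 137.52]
160 288 334 [0.562 0.184 0.031] [0.5988 0.1827 0.031 ] mid in tool [ 26.08  -3.73 137.47]
175 288 333 [0.5612 0.1719 0.031 ] [0.5978 0.1706 0.031 ] mid in tool [ 14.01  -4.21 137.45]
200 288 332 [0.5599 0.1511 0.031 ] [0.5966 0.1498 0.031 ] mid in tool [ -6.86  -4.78 137.4 ]
235 288 332 [0.558  0.1202 0.031 ] [0.5959 0.1188 0.031 ] mid in tool [-37.82  -5.03 137.34]
[[0.5818, 0.2135, 0.012], [0.582, 0.2148, 0.031], [0.5823, 0.216, 0.05]]
[[0.5772, 0.0982, 0.012], [0.5778, 0.1074, 0.031], [0.5783, 0.1166, 0.05]]
```

The cell spans columns 288–334 and rows 119–248, with its centre near (0.580, 0.165). The rays put it 4.4 mm towards tool -y, and I add 1.5 mm for the finger-centre bias seen earlier. Going down to grasp it.

move_arm(
  steps=[
    [60,[8.5,-5.7,30],[0.004,-0.001,0.01]],
    [60,[8.5,-5.7,65],[0.004,-0.001,0.01]],
    [60,[8.5,-5.7,95],[0.004,-0.001,0.01]],
    [60,[8.5,-5.7,115],[0.004,-0.001,0.01]],
    [60,[8.5,-5.7,125],[0.004,-0.001,0.01]],
    [60,[8.5,-5.7,127],[0.004,-0.001,0.01]],
    [60,[8.5,-5.7,127],[0.004,-0.001,0.01]],
  ],
)

```text
time_s: 6.27
position: [0.578, 0.1657, 0.0419]
ee_rot: [-2.269, -2.173, -0.002]
ft_force: [-0.0, -0.2, 0.6]
width: 0.0599
```

Run:
```python
from h import *
plan((.5782,.165,.041),87.5)
im=cap('wrist','w5.png')
```

```text
t 6.27 pos [0.578  0.1657 0.0419] yaw 87.52 z [ 5.0e-04  1.1e-03 -1.0e+00] w 0.0599 f [-0.  -0.2  0.6]
shift [-0.7  0.2  0.9] turn [ 0.0004 -0.0011  0.0004] rows 0.0 0.0
```

View pics/w5.png

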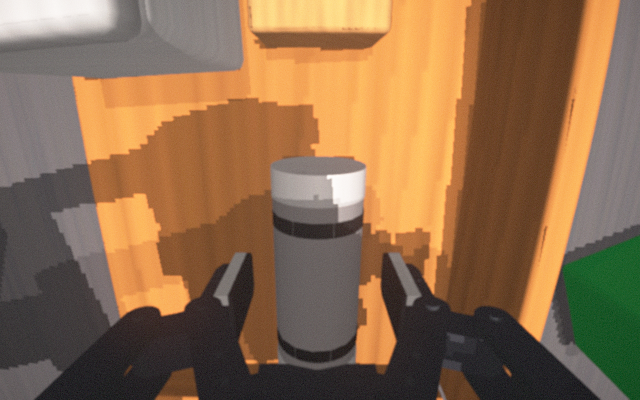

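The cell (columns 272–365) is well centred between the fingers (about 250 and 385). Gripping.

move_arm(
  steps=[
    [40,[0,0,0.5],[0,0,0]],
    [30,[0,0,0.5],[0,0,0]],
    [30,[0,0,0.5],[0,0,0]],
    [30,[0,0,0.5],[0,0,0]],
    [30,[0,0,0.5],[0,0,0]],
    [30,[0,0,0.5],[0,0,0]],
  ],
  grip_force=80,
)

```text
time_s: 6.82
position: [0.5795, 0.1661, 0.0454]
ee_rot: [2.267, 2.172, 0.008]
ft_force: [-5.2, -1.1, 8.0]
width: 0.0354
```

Run:
```python
from h import *
plan((.493,-.221,.2),90)
t=C('top0')
im=cv2.imread('pics/top0.png')[195:245,340:410]
cv2.imwrite('pics/z2.png',cv2.resize(im,None,fx=10,fy=10,interpolation=cv2.INTER_CUBIC))
```

```text
t 6.82 pos [0.5795 0.1661 0.0454] yaw 87.53 z [ 0.0051  0.0022 -1.    ] w 0.0354 f [-5.2 -1.1  8. ]
shift [-390.1  -68.9 -155.9] turn [ 0.0051 -0.0023 -0.0431] rows 10.2 0.3
```

move_arm(
  steps=[
    [30,[0,0,-8],[0,0,0]],
    [30,[0,0,-40],[0,0,0]],
    [30,[0,0,-80],[0,0,0]],
    [30,[-25,-5,-115],[0,0,-0.02]],
    [30,[-60,-12,-140],[0.005,0,-0.043]],
    [30,[-100,-20,-150],[0.005,0,-0.043]],
    [30,[-140,-30,-155],[0.005,0,-0.043]],
    [30,[-180,-38,-155],[0.005,0,-0.043]],
    [30,[-220,-46,-155],[0.005,0,-0.043]],
    [30,[-260,-54,-155],[0.005,0,-0.043]],
  ],
)

```text
time_s: 7.65
position: [0.5129, -0.0927, 0.2009]
ee_rot: [2.221, 2.221, 0.004]
ft_force: [0.4, -0.1, -2.2]
width: 0.0352
```

Run:
```python
from h import *
plan((.493,-.32,.21),90)
```

```text
t 7.65 pos [ 0.5129 -0.0927  0.2009] yaw 90.01 z [ 0.0023  0.0017 -1.    ] w 0.0352 f [ 0.4 -0.1 -2.2]
shift [-227.3  -20.    -9.5] turn [ 0.0023 -0.0017  0.0002] rows 5.5 0.0
```

move_arm(
  steps=[
    [30,[-40,-4,-9],[0,0,0]],
    [30,[-80,-8,-9],[0,0,0]],
    [30,[-120,-12,-9],[0,0,0]],
    [30,[-160,-16,-9],[0,0,0]],
    [30,[-200,-20,-9],[0,0,0]],
    [30,[-227,-20,-9],[0.002,-0.002,0]],
    [30,[-227,-20,-9],[0.002,-0.002,0]],
    [30,[-227,-20,-9],[0.002,-0.002,0]],
  ],
)

```text
time_s: 8.32
position: [0.4925, -0.321, 0.21]
ee_rot: [2.223, 2.218, 0.0]
ft_force: [0.0, -0.2, -3.0]
width: 0.0354
```

Run:
```python
from h import *
plan((.493,-.32,.21),90)
im=cap('wrist','w6.png')
cv2.imwrite('pics/z6.png',cv2.resize(im[0:400,120:520,::-1],None,fx=1.5,fy=1.5,interpolation=cv2.INTER_CUBIC))
```

```text
t 8.32 pos [ 0.4925 -0.321   0.21  ] yaw 89.87 z [ 8.e-04 -4.e-04 -1.e+00] w 0.0354 f [ 0.  -0.2 -3. ]
shift [ 1.   0.5 -0. ] turn [ 0.0008  0.0004 -0.0024] rows 0.0 0.0
```

View pics/z6.png

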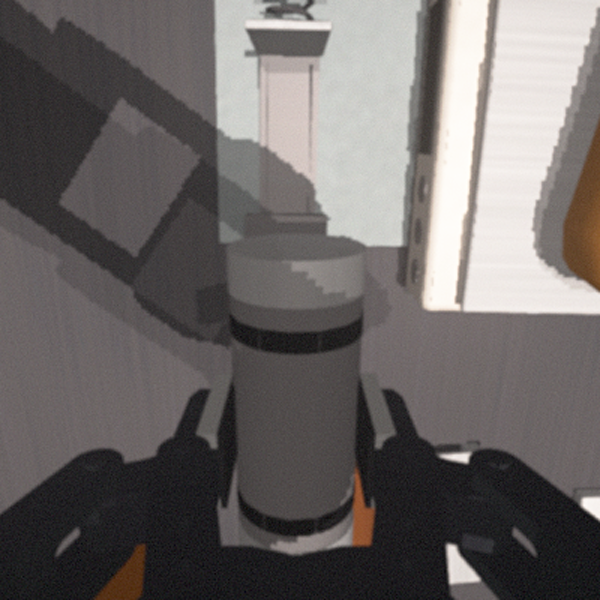

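Run:
```python
from h import *
c=C('w6'); f=lambda u,v,z:c.at(((u+.5)/1.5-.5+120,(v+.5)/1.5-.5),z)
s=r.sense();M=R.from_rotvec(s['ee_rot']).as_matrix();p=s['position']
P=[('plateL',247,30,.092),('plateR',331,30,.092),('pl botL',258,56,.022),('pl botR',322,56,.022),('lipL',245,214,.067),('lipR',327,215,.067),('floorL',261,70,.02),('floorR',319,70,.02),('floorL2',261,150,.02),('baseL top',217,20,.006),('baseL',217,130,.006),('body top edge',430,295,.054),('body top far',460,20,.054)]
for n,u,v,z in P: print(n,f(u,v,z).round(4))
print('cell end bottom',(1000*M.T@(f(297,235,.1766)-p)).round(1), 'side L/R at widest',[(1000*M.T@(f(u,300,.1956)-p)).round(1) for u in(229,365)],[(1000*M.T@(f(u,500,.1956)-p)).round(1) for u in(237,353)])
t=C('top0')
g=lambda u,v,z:t.at((200+(u+.5)/3.8-.5,170+(v+.5)/3.8-.5),z)
print('top: plateface',g(645,190,.092).round(4),g(645,226,.092).round(4),'lip inner',g(735,205,.067).round(4),'base corners',[g(*q,.006).round(4) for q in((578,132),(578,258),(755,256))])
```

```text
plateL [ 0.4731 -0.1976  0.092 ]
plateR [ 0.5095 -0.1977  0.092 ]
pl botL [ 0.4729 -0.1974  0.022 ]
pl botR [ 0.5092 -0.1975  0.022 ]
lipL [ 0.4673 -0.2809  0.067 ]
lipR [ 0.5104 -0.2816  0.067 ]
floorL [ 0.4743 -0.2046  0.02  ]
floorR [ 0.5077 -0.2047  0.02  ]
floorL2 [ 0.4734 -0.2492  0.02  ]
baseL top [ 0.4481 -0.175   0.006 ]
baseL [ 0.4455 -0.2372  0.006 ]
body top edge [ 0.572  -0.3298  0.054 ]
body top far [ 0.577 -0.185  0.054]
cell end bottom [47.5  1.3 33.4] side L/R at widest [array([ 32.4, -18.1,  14.4]), array([32.3, 20.5, 14.4])] [array([-36.6, -18.6,  14.4]), array([-36.7,  19.5,  14.4])]
top: plateface [ 0.4992 -0.1909  0.092 ] [ 0.4662 -0.1893  0.092 ] lip inner [ 0.4859 -0.2774  0.067 ] base corners [array([ 0.5682, -0.1394,  0.006 ]), array([ 0.445 , -0.1346,  0.006 ]), array([ 0.4423, -0.3061,  0.006 ])]
```

The bay shows the plate's face at y = -0.1976 and the lip's inner edge at -0.2812. That is 83.6 mm apart, against 84 mm expected. The axis is at x ≈ 0.489 after bias correction, with yaw about -2°. The cell is held level and centred. I'll bring it in above the lip, just short of the plate.

move_arm(
  steps=[
    [30,[35,-2,10],[0,0,0.02]],
    [30,[70,-3.5,40],[0.001,0,0.02]],
    [30,[70,-3.5,70],[0.001,0,0.02]],
    [30,[70,-3.5,95],[0.001,0,0.02]],
    [30,[70,-3.5,105],[0.001,0,0.02]],
    [30,[70,-3.5,105],[0.001,0,0.02]],
    [30,[70,-3.5,105],[0.001,0,0.02]],
  ],
)

```text
time_s: 8.95
position: [0.4901, -0.2496, 0.1064]
ee_rot: [2.242, 2.198, 0.0]
ft_force: [0.2, -0.5, -1.6]
width: 0.0357
```

Run:
```python
from h import *
plan((.489,-.2255,.1044),88.7)
im=cap('wrist','w7.png'); print(r.sense()['wrist_torque'])
```

```text
t 8.95 pos [ 0.4901 -0.2496  0.1064] yaw 88.86 z [ 0.0012 -0.001  -1.    ] w 0.0357 f [ 0.2 -0.5 -1.6]
shift [24.1 -1.6  2. ] turn [0.0012 0.001  0.0028] rows 0.6 0.0
[-0.03877899 -0.02066387  0.02962965]
```

View pics/w7.png

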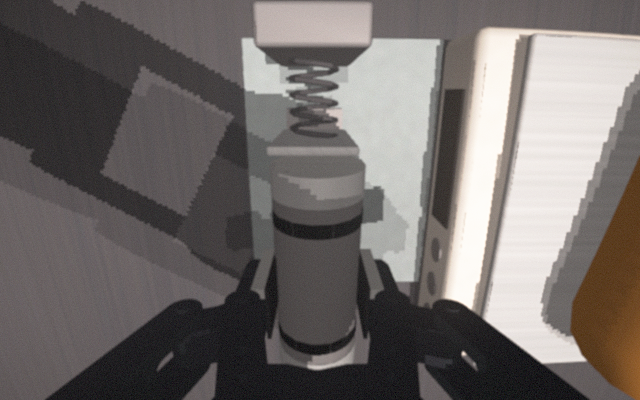

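The cell's end (columns 272–364) is just short of the plate (268–358), about 2 mm too far in +x. I'll correct that and press the plate.

move_arm(
  steps=[
    [30,[0,-2,2],[0.001,0.001,0.003]],
    [30,[6,-2,2],[0.001,0.001,0.003]],
    [30,[12,-2,2],[0.001,0.001,0.003]],
    [30,[18,-2,2],[0.001,0.001,0.003]],
    [30,[24,-2,2],[0.001,0.001,0.003]],
    [30,[24,-2,2],[0.001,0.001,0.003]],
    [30,[24,-2,2],[0.001,0.001,0.003]],
  ],
)

```text
time_s: 9.58
position: [0.4893, -0.227, 0.1063]
ee_rot: [2.243, 2.191, -0.001]
ft_force: [-0.3, -8.3, 0.8]
width: 0.0352
```

Run:
```python
from h import *
plan((.489,-.2255,.0534),88.7); print(r.sense()['wrist_torque'])
cap('wrist','w8.png')
```

```text
t 9.58 pos [ 0.4893 -0.227   0.1063] yaw 88.66 z [ 0.0034 -0.0048 -1.    ] w 0.0352 f [-0.3 -8.3  0.8]
shift [ 1.8 -0.6 52.9] turn [ 0.0035  0.0047 -0.0007] rows 1.3 0.0
[-1.35688409  0.05959008  0.07824425]
```

Run:
```python
from h import *
for n in('w5','w6','w7','w8'):
    g=C(n).im[150:380,316].mean(1); print(n,[int(i)+150 for i in np.where(g<45)[0]][:60:3])
```

```text
w5 [226, 232, 353, 356, 359, 371, 374, 377]
w6 [222, 225, 228, 231, 234, 348, 351, 354, 357, 373, 376, 379]
w7 [226, 229, 232, 235, 238, 346, 349, 352, 372, 375, 378]
w8 [226, 229, 232, 235, 238, 346, 349, 352, 371, 374, 377]
```

Run:
```python
from h import *
from scipy.optimize import least_squares
s=r.sense();w=r.get_calibration('wrist');M=R.from_rotvec(s['ee_rot']).as_matrix()
Rc=np.array(w['R'])@M; tc=np.array(w['R'])@s['position']+np.array(w['t']) # tool->cam
K=np.array(w['camera_matrix']);k=w['k1']
def px(X):
    c=Rc@X+tc;q=c[:2]/c[2];q=q*(1+k*q@q);return (K@[q[0],q[1],1])[:2]
def model(dx,dz,th,b=None):
    o=[]
    for sg in(1,-1):
        o.append(px(np.array([dx+sg*b*np.cos(th)+.019*-np.sin(th)*-1*0, 0, dz-sg*b*np.sin(th)-.019]))[1])
    return np.array(o)
rows={}
for n in('w5','w6','w7','w8'):
    g=C(n).im.astype(float).mean(2); col=g[:,312:322].mean(1)
    def mid(a,b):
        seg=col[a:b];thr=(seg.min()+np.median(seg))/2;i=np.where(seg<thr)[0]+a;return i.min(),i.max()
    rows[n]=(mid(212,250),mid(335,362)); print(n,rows[n])
R2={n:np.array([np.mean(a) for a in v]) for n,v in rows.items()}
# w5: level, dz=.0109 -> dx,b
f=least_squares(lambda p:model(p[0],.0109,0,p[1])-R2['w5'],[0,.035]);b=f.x[1];print('w5 dx,b',f.x)
for n in('w6','w7','w8'):
    for dz in(.010,.013,.0154):
        f=least_squares(lambda p:model(p[0],dz,p[1],b)-R2[n],[0,0]);print(n,dz,'dx',f.x[0].round(4),'tilt deg(front up +)',np.degrees(f.x[1]).round(2),f.cost.round(3))
```

```text
w5 ((np.int64(224), np.int64(238)), (np.int64(352), np.int64(361)))
w6 ((np.int64(222), np.int64(235)), (np.int64(347), np.int64(356)))
w7 ((np.int64(226), np.int64(239)), (np.int64(345), np.int64(354)))
w8 ((np.int64(226), np.int64(239)), (np.int64(345), np.int64(354)))
w5 dx,b [-2.63831592e-05  2.87904422e-02]
w6 0.01 dx 0.002 tilt deg(front up +) 3.06 0.0
w6 0.013 dx 0.0003 tilt deg(front up +) 0.94 0.0
w6 0.0154 dx -0.0011 tilt deg(front up +) -0.85 0.0
w7 0.01 dx 0.0014 tilt deg(front up +) 6.52 0.0
w7 0.013 dx -0.0004 tilt deg(front up +) 4.66 0.0
w7 0.0154 dx -0.0018 tilt deg(front up +) 3.12 0.0
w8 0.01 dx 0.0014 tilt deg(front up +) 6.52 0.0
w8 0.013 dx -0.0004 tilt deg(front up +) 4.66 0.0
w8 0.0154 dx -0.0018 tilt deg(front up +) 3.12 0.0
```

The cell tipped about 4° (plate end up) in the grip on the way in, which is harmless because the lip end leads. The plate is pressed about 20 mm (8.3 N). I'll press 2.5 mm further, lower, and level it on the way down.

move_arm(
  steps=[
    [30,[2.5,-0.5,0],[0,0,0]],
    [30,[3,-0.5,2],[0,0,0]],
    [30,[3,-0.5,10],[0.001,0,0]],
    [30,[3.5,-0.5,20],[0.002,-0.02,0]],
    [30,[4,-0.5,30],[0.002,-0.04,0]],
    [30,[4,-0.5,40],[0.003,-0.06,0]],
    [30,[4,-0.5,46],[0.003,-0.065,0]],
    [30,[4,-0.5,49],[0.003,-0.065,0]],
    [30,[4,-0.5,49],[0.003,-0.065,0]],
  ],
)

```text
time_s: 10.38
position: [0.4896, -0.2245, 0.0581]
ee_rot: [2.209, 2.157, -0.078]
ft_force: [0.1, -9.2, -1.4]
width: 0.0356
```

Run:
```python
from h import *
plan((.489,-.2255,.0534),88.7); print(r.sense()['wrist_torque'])
cap('wrist','w9.png')
g=C('w9').im.astype(float).mean(2)[:,312:322].mean(1)
for a,b in((205,250),(335,362)):
    seg=g[a:b];i=np.where(seg<(seg.min()+np.median(seg))/2)[0]+a;print(i.min(),i.max())
```

```text
t 10.38 pos [ 0.4896 -0.2245  0.0581] yaw 88.63 z [ 6.000e-04 -7.330e-02 -9.973e-01] w 0.0356 f [ 0.1 -9.2 -1.4]
shift [-0.6 -0.6  4.8] turn [ 0.0023  0.0733 -0.0012] rows 0.1 0.6
[-1.35325269 -0.00715598  0.14313564]
226 239
345 353
```

move_arm(
  steps=[
    [30,[0,0,2],[0,0,0]],
    [30,[0,0,4],[0,0,0]],
    [30,[0,0,5],[0,0,0]],
    [30,[0,0,5],[0,0,0]],
  ],
)

```text
time_s: 10.77
position: [0.4902, -0.2262, 0.0546]
ee_rot: [2.207, 2.154, -0.08]
ft_force: [-0.4, -6.8, 1.3]
width: 0.0355
```

Run:
```python
from h import *
plan((.489,-.2255,.0534),88.7); print(r.sense()['wrist_torque'])
```

```text
t 10.77 pos [ 0.4902 -0.2262  0.0546] yaw 88.6 z [ 0.003  -0.0769 -0.997 ] w 0.0355 f [-0.4 -6.8  1.3]
shift [ 0.8 -1.3  1.2] turn [ 0.0048  0.0769 -0.0016] rows 0.0 0.6
[-1.1441034   0.08124725  0.09505844]
```

move_arm(
  steps=[
    [30,[0,0,1],[0,0,0]],
    [30,[0,0,1.5],[0,0,0]],
    [30,[-4,0,1],[0,0,0]],
    [30,[-8,0,0.5],[0,0,0]],
    [30,[-10,0,0.5],[0,0,0]],
    [30,[-10,0,0.5],[0,0,0]],
  ],
)

```text
time_s: 11.27
position: [0.49, -0.2365, 0.055]
ee_rot: [2.207, 2.153, -0.08]
ft_force: [1.5, -3.2, -3.0]
width: 0.0351
```

Run:
```python
from h import *
plan((.489,-.2255,.0534),88.7); print(r.sense()['wrist_torque'])
```

```text
t 11.27 pos [ 0.49   -0.2365  0.055 ] yaw 88.57 z [ 0.0033 -0.0776 -0.997 ] w 0.0351 f [ 1.5 -3.2 -3. ]
shift [11.1 -1.3  0.7] turn [ 0.0052  0.0776 -0.002 ] rows 0.3 0.6
[-0.60360209 -0.15840981  0.00654695]
```

move_arm(
  steps=[
    [30,[0,0,1],[0,0,0]],
    [40,[0,0,1],[0,0,0]],
    [55,[0,0,1],[0,0,0]],
    [55,[0,0,0],[0,0,0]],
    [55,[0,0,0],[0,0,0]],
    [55,[0,0,-15],[0,0.04,0]],
    [55,[0,0,-45],[0,0.077,0]],
    [55,[-10,0,-85],[0,0.077,0]],
    [55,[-40,0,-115],[0,0.077,0]],
    [55,[-70,0,-125],[0,0.077,0]],
  ],
)

```text
time_s: 12.1
position: [0.4896, -0.2971, 0.1914]
ee_rot: [2.237, 2.188, 0.008]
ft_force: [0.8, -1.1, 0.5]
width: 0.055
```

Run:
```python
from h import *
plan((.4225,-.002,.2),88); 
im=cap('wrist','w10.png'); top=cap('top','top1.png'); 
sc=cap('scene','scene1.png')
a=cv2.resize(im[:300,170:470,::-1],(440,440),interpolation=cv2.INTER_CUBIC)
b=cv2.resize(sc[175:245,235:305,::-1],(350,350),interpolation=cv2.INTER_CUBIC)
b=cv2.copyMakeBorder(b,0,90,0,0,cv2.BORDER_CONSTANT)
cv2.imwrite('pics/z10.png',np.hstack([a,b]))
```

```text
t 12.1 pos [ 0.4896 -0.2971  0.1914] yaw 88.74 z [ 0.0125 -0.0051 -0.9999] w 0.055 f [ 0.8 -1.1  0.5]
shift [293.5 -73.4 -10.9] turn [0.0126 0.0047 0.013 ] rows 7.3 0.1
```

View pics/z10.png

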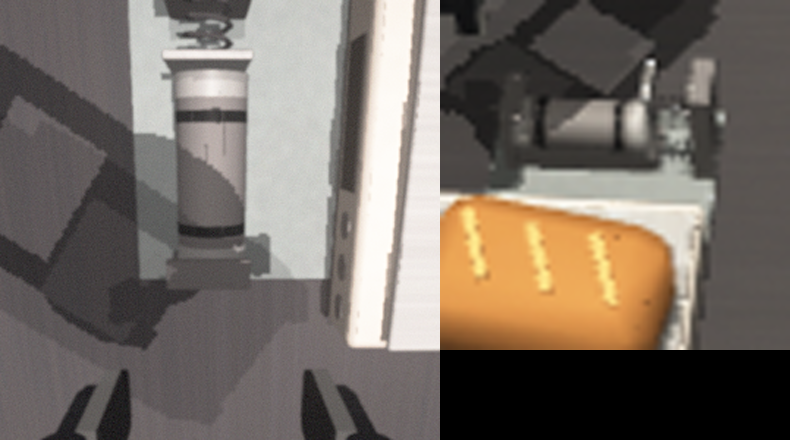

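The cell lies in the bay with its near end under the lip and its far end against the plate. I'll check numerically that it lies flat.

Run:
```python
from h import *
c=C('w10'); f=lambda u,v,z:c.at(((u+.5)/1.4667-.5+170,(v+.5)/1.4667-.5),z)
A,B=f(211,116,.058),f(212,232,.058); print('bands',A.round(4),B.round(4),'sep',np.linalg.norm(A-B).round(4),'mid',((A+B)/2).round(4))
for v,l,q in((90,173,248),(116,175.5,247),(160,177,246),(215,178,245)):
    L,Q=f(l,v,.039),f(q,v,.039); print(v,L.round(4),Q.round(4),'diam',(Q-L)[0].round(4))
print('plate top',f(163,55,.092).round(4),f(252,55,.092).round(4),'lip',f(172,257,.067).round(4))
```

```text
bands [ 0.4921 -0.2106  0.058 ] [ 0.4911 -0.2684  0.058 ] sep 0.0578 mid [ 0.4916 -0.2395  0.058 ]
90 [ 0.4727 -0.1965  0.039 ] [ 0.5118 -0.1973  0.039 ] diam 0.0391
116 [ 0.4734 -0.2094  0.039 ] [ 0.5112 -0.2103  0.039 ] diam 0.0378
160 [ 0.4732 -0.2321  0.039 ] [ 0.5106 -0.2329  0.039 ] diam 0.0373
215 [ 0.4724 -0.2619  0.039 ] [ 0.5099 -0.2628  0.039 ] diam 0.0374
plate top [ 0.4727 -0.1874  0.092 ] [ 0.5094 -0.1881  0.092 ] lip [ 0.4703 -0.2791  0.067 ]
```

The cell is centred at y = -0.2395 (seat -0.2394) and the spacing of its bands fits a level cell. As cheap insurance I'll close the fingers and press lightly on the plate-side end, which also checks its height.

move_arm(
  steps=[
    [0,[40,0,0],[0.012,0.005,0]],
    [0,[80,0,10],[0.012,0.005,0]],
    [0,[84,-1,50],[0.012,0.005,0]],
    [0,[84,-1,85],[0.012,0.005,0]],
    [0,[84,-1,102],[0.012,0.005,0]],
    [0,[84,-1,106],[0.012,0.005,0]],
    [0,[84,-1,109],[0.012,0.005,0]],
    [0,[84,-1,111],[0.012,0.005,0]],
    [0,[84,-1,111],[0.012,0.005,0]],
  ],
)

```text
time_s: 13.0
position: [0.4903, -0.2114, 0.0798]
ee_rot: [-2.242, -2.188, -0.002]
ft_force: [-18.3, 16.9, 39.0]
width: -0.0005
```

Run:
```python
from h import *
plan((.4225,-.002,.2),88)
```

```text
t 13.0 pos [ 0.4903 -0.2114  0.0798] yaw 88.59 z [-0.005   0.0073 -1.    ] w -0.0005 f [-18.3  16.9  39. ]
shift [ 208.5  -73.5 -118.3] turn [-0.0052 -0.0071  0.0103] rows 6.0 0.1
```

Contact came with the fingertips at z = 0.058, which is exactly the top of a cell lying fully down. I'll back off and return to the canister.

move_arm(
  steps=[
    [0,[0,0,-5],[0,0,0]],
    [0,[0,0,-40],[0,0,0]],
    [10,[0,0,-80],[0,0,0]],
    [50,[35,-10,-110],[-0.005,-0.007,0.01]],
    [50,[75,-25,-118],[-0.005,-0.007,0.01]],
    [50,[115,-40,-118],[-0.005,-0.007,0.01]],
    [50,[150,-55,-110],[-0.005,-0.007,0.01]],
    [50,[185,-70,-100],[-0.005,-0.007,0.01]],
    [50,[208,-73,-95],[-0.005,-0.007,0.01]],
    [50,[208,-73,-90],[-0.005,-0.007,0.01]],
  ],
)

```text
time_s: 13.83
position: [0.4209, 0.0021, 0.1702]
ee_rot: [-2.251, -2.187, 0.0]
ft_force: [0.6, -0.0, 0.2]
width: 0.05
```

Run:
```python
from h import *
plan((.4226,-.0018,.1035),87.93)
cap('wrist','w11.png')
c=C('w11'); h=cv2.cvtColor(c.im,cv2.COLOR_RGB2HSV)[:,:,1].astype(int)
s=r.sense();M=R.from_rotvec(s['ee_rot']).as_matrix();p=s['position']
for v in range(190,331,20):
    m=np.where(h[v,270:365]>75)[0]+270
    if len(m)>10:
        L=c.at((m[0]-.5,v),.109);Q=c.at((m[-1]+.5,v),.109)
        print(v,m[0],m[-1],((L+Q)/2).round(4),(Q-L)[0].round(4))
# cell check
g=C('w10')
```

```text
t 13.83 pos [0.4209 0.0021 0.1702] yaw 88.33 z [-0.0024  0.0021 -1.    ] w 0.05 f [ 0.6 -0.   0.2]
shift [-4.   2.  66.6] turn [-0.0025 -0.002   0.007 ] rows 1.6 0.1
190 302 339 [0.4246 0.0266 0.109 ] 0.0216
210 300 342 [0.4246 0.0146 0.109 ] 0.0249
230 300 341 [0.424  0.0021 0.109 ] 0.0248
250 300 341 [ 0.4237 -0.0109  0.109 ] 0.0253
270 301 340 [ 0.4233 -0.0245  0.109 ] 0.0246
```

move_arm(
  steps=[
    [50,[-4,2,30],[-0.002,-0.002,0.007]],
    [50,[-4,2,55],[-0.002,-0.002,0.007]],
    [50,[-4,2,65],[-0.002,-0.002,0.007]],
    [50,[-4,2,66],[-0.002,-0.002,0.007]],
    [50,[-4,2,66],[-0.002,-0.002,0.007]],
    [35,[-4,2,66],[-0.002,-0.002,0.007]],
    [15,[-4,2,66],[-0.002,-0.002,0.007]],
    [15,[-4,2,66],[-0.002,-0.002,0.007]],
    [15,[-4,2,66],[-0.002,-0.002,0.007]],
    [15,[-4,2,66],[-0.002,-0.002,0.007]],
  ],
  grip_force=60,
)

```text
time_s: 14.72
position: [0.4236, -0.0039, 0.105]
ee_rot: [2.261, 2.179, -0.001]
ft_force: [-2.0, -0.4, 5.9]
width: 0.0249
```

Run:
```python
from h import *
plan((.5122,.1706,.1155),88.02)
```

```text
t 14.72 pos [ 0.4236 -0.0039  0.105 ] yaw 87.89 z [ 0.001  -0.0016 -1.    ] w 0.0249 f [-2.  -0.4  5.9]
shift [177.6  82.1 -10.7] turn [ 0.001   0.0015 -0.0023] rows 4.7 0.0
```

move_arm(
  steps=[
    [15,[0,0,-10],[0,0,0]],
    [15,[0,0,-35],[0,0,0]],
    [15,[0,0,-65],[0,0,0]],
    [15,[15,10,-85],[0,0,0]],
    [15,[50,28,-85],[0,0,0]],
    [15,[85,45,-85],[0,0,0]],
    [15,[120,60,-85],[0,0,0]],
    [15,[150,73,-85],[0,0,0]],
    [15,[178,82,-85],[0.001,0.001,-0.002]],
    [15,[178,82,-85],[0.001,0.001,-0.002]],
  ],
)

```text
time_s: 15.55
position: [0.5125, 0.1755, 0.1894]
ee_rot: [-2.254, -2.186, -0.001]
ft_force: [-0.6, -0.8, -4.7]
width: 0.0252
```

Run:
```python
from h import *
plan((.5122,.1706,.1155),88.02)
cap('wrist','w12.png')
for n in('w3','w12'):
    im=C(n).im; h=cv2.cvtColor(im,cv2.COLOR_RGB2HSV)[:,:,1].astype(int)
    col=h[120:330,308:318].mean(1); g=im[60:260,255:290].astype(int).mean((1,2))
    i=np.where(col>60)[0]+120; print(n,'block rows',i.min(),i.max())
    for v in(240,280): m=np.where(h[v,270:365]>75)[0]+270; print(v,m.min(),m.max())
    print('lid edge grads',[(int(k)+60,int(x)) for k,x in enumerate(np.diff(g)) if abs(x)>9])
```

```text
t 15.55 pos [0.5125 0.1755 0.1894] yaw 88.25 z [-8.0e-04  1.5e-03 -1.0e+00] w 0.0252 f [-0.6 -0.8 -4.7]
shift [-5.  -0.1 73.9] turn [-0.0008 -0.0014  0.004 ] rows 1.8 0.0
w3 block rows 215 329
240 286 348
280 283 349
lid edge grads [(93, -13), (94, -12), (95, -9), (130, 9), (131, 12), (144, 11), (145, 16), (146, 10), (161, 14), (162, 9), (166, -9), (167, -14), (258, -9)]
w12 block rows 120 329
240 285 349
280 282 352
lid edge grads [(91, -10), (92, -17), (93, -21), (94, -14), (95, -10), (139, 10), (140, 11)]
```

Run:
```python
from h import *
for n in('w3','w12'):
    im=C(n).im; h=cv2.cvtColor(im,cv2.COLOR_RGB2HSV)[:,:,1].astype(int)
    print(n,'sat',h[120:236:2,308:318].mean(1).astype(int).tolist()); print('   val',im[120:236:2,308:318].mean((1,2)).astype(int).tolist()); print('   left',im[110:180:2,256:270].mean((1,2)).astype(int).tolist())
    print('   right',im[110:180:2,355:370].mean((1,2)).astype(int).tolist())
```

```text
w3 sat [15, 16, 15, 18, 17, 16, 14, 13, 14, 14, 14, 13, 15, 15, 14, 14, 14, 15, 13, 14, 13, 14, 12, 11, 12, 14, 16, 14, 14, 14, 15, 14, 15, 15, 16, 15, 17, 16, 14, 14, 15, 16, 13, 15, 15, 15, 16, 44, 120, 120, 122, 121, 123, 124, 121, 124, 125, 124]
   val [86, 89, 88, 88, 89, 93, 131, 142, 141, 141, 144, 135, 138, 165, 178, 182, 186, 185, 186, 186, 185, 185, 199, 208, 207, 197, 185, 185, 186, 186, 185, 155, 143, 144, 145, 145, 145, 145, 145, 141, 143, 144, 143, 142, 142, 143, 142, 136, 120, 121, 128, 129, 124, 124, 126, 129, 129, 132]
   left [82, 82, 82, 83, 82, 82, 82, 81, 83, 82, 81, 83, 88, 98, 109, 118, 124, 130, 158, 175, 180, 185, 186, 186, 185, 184, 225, 246, 244, 187, 185, 185, 185, 185, 184]
   right [135, 136, 136, 135, 136, 136, 136, 136, 137, 136, 138, 140, 142, 143, 145, 143, 138, 145, 217, 238, 241, 246, 242, 242, 243, 243, 242, 242, 243, 254, 254, 254, 253, 254, 253]
w12 sat [145, 144, 146, 82, 19, 20, 22, 20, 22, 21, 18, 16, 11, 7, 14, 14, 14, 15, 14, 14, 15, 17, 15, 16, 15, 17, 16, 18, 16, 16, 14, 17, 19, 17, 16, 15, 16, 17, 18, 18, 17, 14, 17, 16, 35, 106, 122, 118, 124, 123, 122, 122, 126, 124, 126, 124, 128, 128]
   val [101, 100, 101, 110, 117, 118, 116, 117, 116, 113, 144, 169, 225, 240, 206, 184, 186, 179, 176, 176, 172, 149, 149, 149, 149, 149, 149, 148, 148, 148, 148, 123, 116, 115, 116, 115, 115, 115, 115, 113, 113, 114, 114, 114, 111, 99, 97, 102, 103, 100, 100, 100, 102, 104, 105, 105, 103, 106]
   left [72, 72, 71, 70, 70, 72, 70, 70, 70, 72, 77, 83, 92, 99, 103, 123, 138, 143, 146, 148, 147, 147, 147, 147, 148, 147, 147, 148, 146, 148, 147, 148, 147, 146, 146]
   right [150, 150, 149, 150, 150, 150, 150, 150, 146, 132, 126, 121, 122, 118, 117, 167, 213, 229, 240, 241, 241, 241, 241, 241, 240, 240, 241, 241, 240, 240, 240, 240, 240, 240, 239]
```

move_arm(
  steps=[
    [15,[-8.5,-0.8,15],[-0.001,-0.001,0.004]],
    [15,[-8.5,-0.8,40],[-0.001,-0.001,0.004]],
    [15,[-8.5,-0.8,58],[-0.001,-0.001,0.004]],
    [15,[-8.5,-0.8,64],[-0.001,-0.001,0.004]],
    [15,[-8.5,-0.8,64],[-0.001,-0.001,0.004]],
    [15,[-8.5,-0.8,64],[-0.001,-0.001,0.004]],
  ],
)

```text
time_s: 16.1
position: [0.511, 0.1644, 0.1263]
ee_rot: [2.26, 2.18, -0.002]
ft_force: [-0.5, 0.1, -4.1]
width: 0.0251
```

Run:
```python
from h import *
plan((.5117,.167,.1155),88.02)
for i in range(4): r.capture('top'); print(r.sense()['position'])
```

```text
t 16.1 pos [0.511  0.1644 0.1263] yaw 87.94 z [ 0.     -0.0015 -1.    ] w 0.0251 f [-0.5  0.1 -4.1]
shift [ 2.6  0.6 10.7] turn [ 0.0001  0.0015 -0.0014] rows 0.3 0.0
[0.51144295 0.16464177 0.12696118]
[0.51160167 0.16475059 0.12719424]
[0.51157768 0.16482416 0.12713087]
[0.51145263 0.164881   0.12690788]
```

move_arm(
  steps=[
    [15,[2.2,0.2,3],[0,0.001,0]],
    [15,[2.2,0.2,6],[0,0.001,0]],
    [15,[2.2,0.2,8.5],[0,0.001,0]],
    [15,[2.2,0.2,9.5],[0,0.001,0]],
    [15,[2.2,0.2,10],[0,0.001,0]],
    [15,[2.2,0.2,10],[0,0.001,0]],
    [15,[2.2,0.2,10],[0,0.001,0]],
  ],
)

```text
time_s: 16.88
position: [0.5118, 0.1673, 0.1174]
ee_rot: [2.26, 2.181, 0.003]
ft_force: [-1.4, 2.6, 2.3]
width: 0.0248
```

Run:
```python
from h import *
plan((.5117,.167,.1155),88.02)
```

```text
t 16.88 pos [0.5118 0.1673 0.1174] yaw 87.97 z [ 2.2e-03  5.0e-04 -1.0e+00] w 0.0248 f [-1.4  2.6  2.3]
shift [-0.3 -0.1  1.9] turn [ 0.0022 -0.0006 -0.0009] rows 0.0 0.0
```

The canister stands on the caddy floor again. Releasing and rising to the first viewing pose to compare.

move_arm(
  steps=[
    [30,[0,0,0.5],[0,0,0]],
    [50,[0,0,0],[0,0,0]],
    [50,[0,0,0],[0,0,0]],
    [50,[0,0,-10],[0,0,0]],
    [50,[0,0,-45],[0,0,0]],
    [50,[2,-1,-85],[0,0,-0.02]],
    [50,[6,-1,-120],[0,0,-0.037]],
    [50,[6,-1,-132],[0,0,-0.037]],
    [50,[6,-1,-132],[0,0,-0.037]],
    [50,[6,-1,-132],[0,0,-0.037]],
  ],
)

```text
time_s: 17.72
position: [0.5109, 0.1732, 0.2499]
ee_rot: [2.219, 2.222, 0.005]
ft_force: [0.1, -0.7, -1.7]
width: 0.0498
```

Run:
```python
from h import *
plan((.35,-.1,.3),90)
cap('wrist','w13.png')
def blk(n):
    c=C(n);h=cv2.cvtColor(c.im,cv2.COLOR_RGB2HSV);o=[]
    m=((h[...,1]>75)).astype(np.uint8); m[:, :280]=0;m[:,352:]=0;m[:140]=0;m[245:]=0
    nn,l,st,ce=cv2.connectedComponentsWithStats(m); 
    i=[j for j in range(1,nn) if l[200,318]==j][0]; ys,xs=np.where(l==i)
    (cx,cy),sz,an=cv2.minAreaRect(np.c_[xs,ys].astype(np.float32)); 
    # side edges by row
    E=[]
    for v in range(ys.min()+12,ys.max()-4):
        x=xs[ys==v]; E.append([c.at((x.min()-.5,v),.121),c.at((x.max()+.5,v),.121)])
    E=np.array(E); mid=E.mean(1); a=np.polyfit(mid[:,1],mid[:,0],1)
    print(n,'rows',ys.min(),ys.max(),'end y bottom',c.at((318,ys.max()+.5),.121).round(4)[1],'x at y=.17',np.polyval(a,.17).round(4),'yaw lean deg',np.degrees(np.arctan(a[0])).round(2),'width',np.median(E[:,1,0]-E[:,0,0]).round(4))
blk('w1');blk('w13')
for n in('w1','w13'):
    c=C(n); g=c.im.astype(float).mean(2)
    # lid/carton-side back edge & front edge
    for u in(300,318): print(n,u,[(v,int(g[v+1,u]-g[v-1,u])) for v in range(105,270) if abs(g[v+1,u]-g[v-1,u])>25])
```

```text
t 17.72 pos [0.5109 0.1732 0.2499] yaw 90.08 z [ 3.6e-03  7.0e-04 -1.0e+00] w 0.0498 f [ 0.1 -0.7 -1.7]
shift [-273.  -161.   -50.9] turn [ 0.0036 -0.0007  0.0014] rows 7.7 0.0
w1 rows 166 232 end y bottom 0.1447 x at y=.17 0.5122 yaw lean deg 2.78 width 0.0254
w13 rows 164 230 end y bottom 0.1442 x at y=.17 0.5131 yaw lean deg 2.64 width 0.0253
w1 300 [(120, -34), (127, 28), (244, 54), (245, 81), (246, 45), (248, -80), (249, -85), (250, -39)]
w1 318 [(119, -34), (120, -42), (126, 56), (127, 87), (128, 57), (155, -54), (156, -59), (160, -26), (161, -26), (232, 29), (233, 58), (234, 59), (235, 44), (248, -39), (249, -85), (250, -84), (251, -32)]
w13 300 [(117, -27), (118, -48), (124, 37), (125, 67), (126, 59), (127, 29), (132, -40), (133, -60), (134, -30), (161, -28), (242, 58), (243, 59), (244, 35), (246, -47), (247, -85), (248, -64)]
w13 318 [(117, -38), (118, -42), (124, 30), (125, 80), (126, 75), (127, 37), (155, -27), (156, -43), (157, -27), (160, -43), (161, -45), (230, 41), (231, 83), (232, 58), (247, -74), (248, -85), (249, -52)]
```

Back within about 1 mm and 0.2° in the wrist view. I'll withdraw and compare with the fixed cameras.

move_arm(
  steps=[
    [50,[-40,-24,-10],[0,0,0]],
    [50,[-80,-48,-30],[0,0,0]],
    [50,[-120,-72,-50],[0,0,0]],
    [50,[-160,-96,-50],[0,0,0]],
    [50,[-200,-120,-50],[0,0,0]],
    [50,[-240,-140,-50],[0,0,0]],
    [50,[-280,-155,-50],[0,0,0]],
    [50,[-320,-160,-50],[0,0,0]],
    [50,[-360,-165,-50],[0,0,0]],
    [50,[-400,-170,-50],[0,0,0]],
  ],
)

```text
time_s: 18.6
position: [0.344, -0.1977, 0.2965]
ee_rot: [-2.219, -2.221, -0.0]
ft_force: [1.3, -1.1, 0.7]
width: 0.05
```

Run:
```python
from h import *
plan((.35,-.1,.3),90)
cap('top','top2.png');cap('scene','scene2.png')
def ctr(n,roi,vmin):
    c=C(n);x0,y0,x1,y1=roi;h=cv2.cvtColor(c.im[y0:y1,x0:x1],cv2.COLOR_RGB2HSV)
    m=cv2.inRange(h,(15,60,vmin),(32,255,255)); nn,l,st,ce=cv2.connectedComponentsWithStats(m)
    return [((ce[i]+[x0,y0]).round(2).tolist(),st[i][4]) for i in range(1,nn) if st[i][4]>20]
for n in('top0','top2'): print(n,ctr(n,(205,208,290,240),215))
for n in('scene0','scene2'): print(n,ctr(n,(345,183,440,215),215))
for nm,rois in(('top',{'canR':(245,205,288,232),'canL':(204,202,246,232),'bluecan':(250,248,294,285),'green':(258,128,292,170),'jar':(300,142,328,176),'loaf':(352,142,410,190),'carton':(212,192,246,206),'bottle':(445,240,490,270)}),('scene',{'canR':(355,188,393,218),'canL':(396,187,434,216),'bluecan':(348,155,388,190),'green':(350,245,385,290),'jar':(312,232,338,270),'loaf':(226,210,286,254)})):
    a,b=[cv2.cvtColor(C(nm+k).im,cv2.COLOR_RGB2GRAY) for k in'02']
    for k,(x0,y0,x1,y1) in rois.items():
        m=cv2.matchTemplate(b[y0-5:y1+5,x0-5:x1+5],a[y0:y1,x0:x1],cv2.TM_CCOEFF_NORMED);_,v,_,p=cv2.minMaxLoc(m);d=np.abs(a[y0:y1,x0:x1].astype(int)-b[y0:y1,x0:x1]).mean()
        print(nm,k,'shift px',p[0]-5,p[1]-5,round(v,3),'diff',d.round(1))
t=C('top2');h=cv2.cvtColor(t.im,cv2.COLOR_RGB2GRAY); print(r.sense()['width'],r.sense()['time_s'])
```

```text
t 18.6 pos [ 0.344  -0.1977  0.2965] yaw 90.05 z [-0.0013  0.0014 -1.    ] w 0.05 f [ 1.3 -1.1  0.7]
shift [97.7  6.  -3.4] turn [-0.0013 -0.0014  0.0009] rows 2.3 0.0
top0 [([220.9, 215.14], np.int32(107)), ([263.35, 217.78], np.int32(106))]
top2 [([220.9, 215.14], np.int32(107)), ([264.0, 217.5], np.int32(114))]
scene0 [([374.45, 192.89], np.int32(71)), ([415.34, 191.2], np.int32(74))]
scene2 [([415.24, 191.2], np.int32(75)), ([374.49, 193.07], np.int32(70))]
top canR shift px 0 0 0.969 diff 7.4
top canL shift px 0 0 0.999 diff 1.5
top bluecan shift px 0 0 0.998 diff 1.8
top green shift px 0 0 0.998 diff 1.9
top jar shift px 0 0 0.999 diff 1.7
top loaf shift px 0 0 0.999 diff 1.4
top carton shift px 0 0 0.996 diff 1.6
top bottle shift px 0 0 0.989 diff 2.2
scene canR shift px 0 0 0.981 diff 4.6
scene canL shift px 0 0 1.0 diff 0.4
scene bluecan shift px 0 0 1.0 diff 0.5
scene green shift px 0 0 1.0 diff 0.4
scene jar shift px 0 0 1.0 diff 0.4
scene loaf shift px 0 0 1.0 diff 0.4
0.050041482723257556 18.7
```

Run:
```python
from h import *
for nm,z,rois in(('top',.1,{'canR':(243,203,288,233),'canL':(204,202,246,232)}),('scene',.1,{'canR':(353,186,394,220),'canL':(396,187,434,216)})):
    A,B=[C(nm+k) for k in'02']
    for k,(x0,y0,x1,y1) in rois.items():
        a,b=[cv2.cvtColor(q.im,cv2.COLOR_RGB2GRAY)[y0:y1,x0:x1].astype(np.float32) for q in(A,B)]
        for mt,mn in((cv2.MOTION_TRANSLATION,'T'),(cv2.MOTION_EUCLIDEAN,'E')):
            try:
                cc,W=cv2.findTransformECC(a,b,np.eye(2,3,dtype=np.float32),mt,(3,200,1e-7),None,3)
                c=np.array([(x1-x0)/2,(y1-y0)/2,1]);d=W@c-c[:2]; u=np.array([x0,y0])+c[:2]
                print(nm,k,mn,'px',d.round(2),'mm',(1000*(B.at(u+d,z)-A.at(u,z))).round(2),'rot',np.degrees(np.arctan2(W[1,0],W[0,0])).round(2),round(cc,3))
            except Exception as e: print(nm,k,mn,'fail')
```

```text
top canR T px [ 0.22 -0.3 ] mm [ 1.03 -0.77  0.  ] rot 0.0 0.956
top canR E px [ 0.22 -0.29] mm [ 0.99 -0.76  0.  ] rot -0.66 0.957
top canL T px [-0. -0.] mm [0.01 0.01 0.  ] rot 0.0 1.0
top canL E px [-0. -0.] mm [0.01 0.01 0.  ] rot -0.04 1.0
scene canR T px [-0.11  0.18] mm [ 0.84 -0.43 -0.  ] rot 0.0 0.981
scene canR E px [-0.1   0.18] mm [ 0.83 -0.37  0.  ] rot -0.12 0.981
scene canL T px [0. 0.] mm [0.02 0.01 0.  ] rot 0.0 1.0
scene canL E px [0. 0.] mm [0.02 0.01 0.  ] rot -0.01 1.0
```

All cameras agree that the canister is back within about 1 mm and 0.7°. One last check that the press left the cell where it was, then I'll hand in.

Run:
```python
from h import *
a,b=[cv2.cvtColor(C(k).im,cv2.COLOR_RGB2GRAY)[188:212,240:296].astype(np.float32) for k in('scene1','scene2')]
cc,W=cv2.findTransformECC(a,b,np.eye(2,3,dtype=np.float32),cv2.MOTION_TRANSLATION,(3,200,1e-6),None,3); print(cc,W[:,2])
if cc>.8 and abs(W[:,2]).max()<.5: print(r.finish_job())
```

```text
0.7414249887316002 [-0.23058233 -0.01685892]
```

The scene camera can't decide this because the shadows changed, so I'll repeat the earlier wrist view over the bay.

move_arm(
  steps=[
    [50,[-40,40,0],[0,0,0]],
    [50,[-70,70,20],[0,0,0.01]],
    [50,[-99,105,50],[0,0,0.023]],
    [50,[-99,135,80],[0,0,0.023]],
    [50,[-99,145,105],[0,0,0.023]],
    [50,[-99,145,105],[0,0,0.023]],
    [50,[-99,145,105],[0,0,0.023]],
  ],
)

```text
time_s: 19.28
position: [0.4867, -0.2985, 0.1826]
ee_rot: [-2.242, -2.178, 0.006]
ft_force: [-0.3, -1.1, 0.1]
width: 0.05
```

Run:
```python
from h import *
plan((.4896,-.2971,.1914),88.74)
cap('wrist','w14.png')
for n in('w10','w14'):
    c=C(n);g=c.im.astype(float).mean(2);col=g[:,312:318].mean(1);L=[]
    for a,b in((68,92),(148,168)):
        seg=col[a:b];w=np.clip((seg.min()+np.median(seg))/2-seg,0,None);v=(w*np.arange(a,b)).sum()/w.sum();L.append(c.at((315,v),.058));print(n,'band row',v.round(1),c.at((315,v),.058).round(4))
    print('sep',np.linalg.norm(L[0]-L[1]).round(4),'mid',((L[0]+L[1])/2).round(4))
    for v in(70,79,110,150): d=np.diff(cv2.GaussianBlur(g,(3,3),0)[v,270:360]); i=np.argsort(-abs(d))[:4]+270; print(v,sorted(i.tolist()))
a,b=[cv2.cvtColor(C(k).im,cv2.COLOR_RGB2GRAY)[25:185,275:350].astype(np.float32) for k in('w10','w14')]
cc,W=cv2.findTransformECC(a,b,np.eye(2,3,dtype=np.float32),cv2.MOTION_AFFINE,(3,200,1e-6),None,3); print(round(cc,3),W.round(3).tolist())
```

```text
t 19.28 pos [ 0.4867 -0.2985  0.1826] yaw 88.33 z [-0.0135  0.0086 -0.9999] w 0.05 f [-0.3 -1.1  0.1]
shift [ 1.5  2.7 -8.8] turn [-0.0137 -0.0082 -0.0071] rows 0.2 0.1
w10 band row 78.3 [ 0.493  -0.2102  0.058 ]
w10 band row 158.3 [ 0.4916 -0.2686  0.058 ]
sep 0.0584 mid [ 0.4923 -0.2394  0.058 ]
70 [286, 287, 288, 338]
79 [287, 288, 337, 338]
110 [310, 311, 337, 338]
150 [335, 336, 337, 338]
w14 band row 78.4 [ 0.4875 -0.2102  0.058 ]
w14 band row 160.3 [ 0.4857 -0.2681  0.058 ]
sep 0.058 mid [ 0.4866 -0.2392  0.058 ]
70 [293, 294, 295, 347]
79 [294, 295, 346, 347]
110 [297, 345, 346, 347]
150 [345, 346, 347, 348]
0.969 [[1.034999966621399, 0.003000000026077032, 6.690999984741211], [-0.019999999552965164, 1.0440000295639038, -1.7619999647140503]]
```

The cell has not moved: its centre is at y = -0.239 and it is level. The image matches the earlier one apart from the small change in camera pose. Handing in.

```bash
python3 -c "
from h import *
print(r.finish_job())"
```

```text
the job is handed in; nothing more can be done
None
```

The cell is loaded in the bay and the squat canister is back in its place. I handed the job in at about 19 s of the 72 s allowed.

**What I did:** The cell lay behind the squat canister, in the caddy's right-hand place. I stood that canister upright on the table and pressed the cell against the spring plate, by about 20 mm judging from the force. I then lowered it past the lip, released it under the lip and put the canister back.

**Last checks:**
- **Cell:** its centre is at y = -0.239, against -0.2394 for the seat. It is level, its top is at 58 mm, and the plate is pressed about 9 mm.
- **Canister:** it is within about 1 mm in x and 0.4–0.8 mm in y of where it stood. Its turn is within about 0.7°; the wrist and scene views say 0.1–0.2°.
- **Other things:** the other canisters, carton, jar, loaf and bottle showed no movement in the images. I did not check the mug, scoop and dough scraper.

**What went less well:**
- The cell tipped about 4° in the grip on the way in, probably touching the plate's top edge. I levelled it while lowering.
- I pressed lightly with closed fingertips to check that the cell was fully down, and that came out harder than meant. The reading was 39 N upward and about 46 N in all. It was on the fingertips, not the gripper's body, but it is close to the 40 N limit for the body.
- The scene-camera comparison of the bay was inconclusive because the shadows had changed, so I settled it with a second wrist view.

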